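# Zero the gauge stand on the setting bar

### The arm

A 7-joint arm with a two-finger parallel gripper is mounted at the origin on the work surface. World frame = base frame: x ahead of the robot, y to its left, z up, the work surface at z = 0. Lengths are in m, angles in rad, forces in N, time in s.
With the tool pointing down it reaches from about 0.35 to 0.9 m from the base axis. Payload 8.1 kg.
Tool frame: the origin (TCP) lies at the very end of the fingers, on their centre line; the grasp point (between the pads) lies 19 mm behind it; z points along the fingers, y is the line along which they close (so a half turn about z gives the same grasp; the last joint's range is limited). The gripper opens to 92 mm and grips with 3 to 60 N. Pads are 19 mm wide; open, the fingers measure 130 mm over their backs; the gripper's body (75 mm by 190 mm) begins 47 mm behind the grasp point.
Start: joints at [-1.335, 0.434, 0.025, 1.573, -0.012, 1.134, -0.075], TCP at [0.208, 0.589, 0.227] pointing down, gripper open.
Joint ranges: [-2.62, 2.62], [-0.44, 2.09], [-1.27, 1.32], [0.08, 2.57], [-1.32, 4.46], [0.12, 2], [-2.74, 2.74]. Speed limits (rad/s): [2.22, 2.22, 3.01, 3.01, 3.14, 3.14, 3.14].

### API

Orientations are given as a rotation vector (axis times angle).
In Python, from cell import observe, get_image, sign_off, find_in, trace, place_of gives the robot as it stands. The module is installed in compiled form; this text tells all that it offers.
- The arm moves only by the shell command python3 -m handwheel 'ROWS' [OPENING] [FORCE]. ROWS is JSON, a list of rows, each a list of 6 numbers: the shift along the tool's x, y, z each as a share of 0.02 m, from -1 to 1, then the turn, a rotation vector about the tool's x, y, z each as a share of 4 degrees, from -1 to 1. A call has 1 to 8 rows; each row shifts and turns the commanded pose from where the row before left it, along the tool's axes as they then stand; what a row does not reach is not made up. A row lasts 1/12 s, in which the tool goes at most 41.7 mm and 7.16 degrees, less where a joint would pass 70% of its speed; a pose out of reach is approached as far as the arm can. A call with a number of a shift or a turn outside -1 to 1 is refused whole. A call with a gripper value outside its range is refused whole. OPENING is the opening, from 0 (shut) to 1 (fully open), set as the call begins (- or left out, the last holds). The fingers move at their own pace and stop on an object; FORCE is the grip in N (left out, the last holds). Time passes only in rows, so rows that do not move let the fingers close. It gives the time, the measured TCP pose, the force, the opening and the grip force at its end, in the units of the state.
- observe(): the state, without advancing time (a new reading comes with each control period).
- get_image(name): name is "scene" or "top"; returns a dict with "image" (384x512x3 uint8, red, green, blue), "fx", "fy", "cx", "cy" (pixels), "k1" (the pictures are not rectified: a ray, as slopes to the right and down, at radius r is drawn at 1 + k1 r^2 times it, then the intrinsics apply), "position" and "orientation" of the camera in the world. Camera axes: x right, y down, z forward; pixel columns grow to the right and rows downward; lengths in m; the calibration is good to about 2 mm. A picture is of the moment at which its call begins. There is no depth.
- sign_off(): hands the job in; it is judged then, once.
Trained networks look in the newest picture that a camera, given by its name, has taken for a name from the list of things; names that differ only in an ending like _2 or _b are one class to them, and where a whole thing is asked for, a point or a joint stands for the part that bears it (a point fixed in the world has none). Each returns a list of dicts, best first, with "score" (0 to 1); they miss things now and then, are a little off and sometimes report something else, mostly with a low value. They report only what shows in the picture. A call takes as long as a camera call. They do not tell look-alikes from the thing itself.
- find_in(label, camera): "rect" ([centre column, centre row, width, height] as shares, 0 to 1, of the picture: columns of its width, rows of its height, round what is visible of it).
- trace(label, camera): "region" (384x512 bool, what is visible of it) and "rect" ([centre column, centre row, width, height] as shares, 0 to 1, of the picture: columns of its width, rows of its height, round what is visible of it).
- place_of(label, camera): "point" ([column, row] as shares, 0 to 1, of the picture: columns of its width, rows of its height: a listed point, or the origin of a listed thing).
The state is a dict: "clock": time; "joints": joint angles; "dq": joint speeds; "joint_efforts": joint torques, N m; "position": TCP position; "ee_rot": TCP orientation; "force": force on the tool from outside, world axes, zero at the start; "ft_torque": the same for the moment, N m; "width": opening from 0.0 (shut) to 1.0 (fully open); "gripper_force": force on a finger pad.
Only numpy, scipy, OpenCV 4.12 (cv2) and the standard library are available. Lean on these libraries where they do the work, as an engineer would, in place of code of your own. Each camera call takes 0.05 s, during which the arm holds its last target. There are 200 camera calls.

### The job

Set the dial gauge to zero on the thicker of the two ground steel bars: raise the gauge head with the stand's side lever, take that bar from its wooden rest and leave it lying flat on the anvil with one end under the plunger, then bring the lever fully down to its stop so that the plunger rests on the bar. With the lever down, turn the dial's bezel until the zero mark stands right at the tip of the pointer, and leave everything so. Do not ram the plunger, and leave the other bar, the hammer, the tin and the billet where they are.

Things in the scene. Friction and masses are not known exactly. Their poses are not given: they have to be found in the camera images.
- stand: Lever-operated gauge stand, fixed: green cast foot 285 x 160 x 30 mm, a steel anvil and a column 210 mm high. Origin on the table under the plunger's axis; x points from the plunger to the column, z up, open side at -x. Here foot x -115..170, y -80..80 mm; column x 95..145, y -35..35 mm. The gauge head slides on the column's -x face (plate x 77..91 mm) and carries the dial on an arm.
- anvil_top (a point): Point on the anvil's flat top straight below the plunger, 50 mm over the table. The anvil spans -105..25 mm along the stand's x and -30..30 mm along y from here; the bar is laid in lengthways from the stand's -x side.
- lever (a joint): Angle of the side lever: 0 at its lower stop (lever 0.1 rad below level, pointing to the stand's -x), growing as its ball goes up, 1.1 rad at its upper stop. It turns about the stand's y axis and drives the head by rack and pinion: the head rises 25 mm per rad. It stays where it is left; moving it takes about 2 to 6 N at the ball.
- lever_pivot (a point): Point on the lever's turning axis, in the plane of lever and ball, 90 mm to the stand's +y side, 120 mm to its +x, 180 mm over the table (fixed).
- lever_ball (a point): Centre of the black ball at the lever's end, diameter 32 mm, 160 mm from the pivot; the lever rod is 12 mm thick. At joint value q the ball is at pivot + 0.16 m x (-cos(q - 0.1) along the stand's x, sin(q - 0.1) along z).
- plunger: Spring-loaded vertical plunger of the gauge, round steel tip of 8 mm diameter; origin at the lowest point of the tip. With lever at 0 and nothing below, the tip is 15 mm over the anvil, with lever at 1.1 42 mm; it gives upwards up to 11 mm against 1 to 3 N. On the thick bar with lever at 0 it is pushed in 4 to 5 mm; the thin bar it does not reach.
- bezel_top (a point): Centre of the bezel's top rim, on the dial's vertical axis. The dial lies face up. The bezel is a knurled ring of 58 mm diameter, 17 mm high from its rim down, above a dial case of 52 mm diameter; rim 167 mm over the table with lever at 0. Grip it across its diameter from above; it turns stiffly (0.06 N m) and without end over the range used.
- bezel (a joint): Angle of the bezel, which carries the white dial face, counter-clockwise seen from above, rad; at 0 the zero mark points to the stand's +x. Range -3.1 to 3.1.
- zero_mark (a point): The dial's zero: point of the black wedge at the face's edge (the only wedge among thin graduation lines), 19.5 mm from the axis; its tip points inwards. Its x axis points radially outwards. It turns with the bezel.
- pointer_tip (a point): Tip of the black pointer, 19.5 mm from the axis; its x axis points outwards along the pointer. The pointer does not turn with the bezel: it turns clockwise as the plunger is pushed in, one turn for 10 mm; with the plunger free it points to the stand's -x.
- thick_bar: The thicker ground steel bar: 170 (x) x 25 (y) x 20 (z) mm, about 0.67 kg, dark holes in its long sides; origin at the centre of its underside.
- thin_bar: The thinner ground steel bar: 170 (x) x 25 (y) x 12 (z) mm, 0.4 kg; origin at the centre of its underside. To be left alone.
- rest: Wooden rest board 215 (x) x 160 (y) x 12 mm with a 6 mm strip along each short end, fixed; both bars lie on it along its x, 80 mm apart, either one on either side. Origin at the centre of its underside.
- hammer: Hammer with a wooden handle, 280 mm long, lying on the table. To be left alone.
- tin: Open metal tin, 80 mm diameter, 100 mm high, standing on the table. To be left alone.
- billet: Dark steel billet 150 x 30 x 30 mm lying on the table. To be left alone.
Things that resemble listed ones, but are neither listed nor needed, are in the scene too. Leave any blue or red look-alike of the thick_bar alone.

How it is judged:
By the outcome, as a careful person would: the job done as asked, in the order asked, and still so for the second after the job is handed in, with the robot touching nothing.
It also fails if it takes over 72 s, if anything falls off the work surface, if the arm or the gripper's body presses on something with over 40 N, if the wrist force passes 120 N, or if a joint passes its speed limit or range.

## Working session

There is one attempt and no reset: what is moved stays moved. The work goes in short steps, Python scripts to look and compute and a shell command to move; the robot and the scene stay as the last step left them, time stands still between calls to the robot, and variables do not carry over. Pictures are saved under pics/ and viewed, at most 10 in all, crops included, and the job is handed in when it is done.

```bash
mkdir -p pics
cat > h.py <<'E'
import numpy as np, cv2
from scipy.spatial.transform import Rotation as R
from cell import observe, get_image, sign_off, find_in, trace, place_of
def camR(o):
    o=np.array(o,float)
    return R.from_rotvec(o).as_matrix() if o.shape==(3,) else (o if o.shape==(3,3) else R.from_quat(o).as_matrix())
def K(c): return np.array([[c['fx'],0,c['cx']],[0,c['fy'],c['cy']],[0,0,1.]])
def ray(c,uv):
    # r^2 distortion on slopes
    n=cv2.undistortPoints(np.array([[uv]],float),K(c),np.array([c['k1'],0,0,0,0.]))[0,0]
    return np.array(c['position']),camR(c['orientation'])@np.array([n[0],n[1],1.])
def onz(c,uv,z):
    p,d=ray(c,uv); return p+d*(z-p[2])/d[2]
def proj(c,P):
    M=camR(c['orientation']); X=(np.atleast_2d(P)-np.array(c['position']))@M
    s=X[:,:2]/X[:,2:]; s=s*(1+c['k1']*(s**2).sum(1,keepdims=True))
    return s*[c['fx'],c['fy']]+[c['cx'],c['cy']]
def px(s): return np.array(s)*[512,384]
def tri(ca,ua,cb,ub):
    p,d=ray(ca,ua);q,e=ray(cb,ub)
    A=np.stack([d,-e],1);t=np.linalg.lstsq(A,q-p,rcond=None)[0]
    a=p+d*t[0];b=q+e*t[1]; return (a+b)/2,np.linalg.norm(a-b)
E
python3 - <<'E'
from h import *
s=observe();print({k:np.round(v,3) for k,v in s.items()})
C={n:get_image(n) for n in('scene','top')}
for n,c in C.items():
    print(n,c['fx'],c['k1'],c['position'],c['orientation'])
    cv2.imwrite(f'pics/{n}0.png',cv2.resize(c['image'][:,:,::-1],(800,600),interpolation=cv2.INTER_CUBIC))
for l in['stand','anvil_top','lever_pivot','lever_ball','plunger','bezel_top','zero_mark','pointer_tip','thick_bar','thin_bar','rest','hammer','tin','billet']:
    for n in C:
        print(l,n,[(np.round(px(r['point']),1).tolist(),round(r['score'],2)) for r in place_of(l,n)[:3]])
E
```

```text
{'clock': np.float64(0.0), 'joints': array([-1.335,  0.435,  0.025,  1.574, -0.012,  1.134, -0.075]), 'dq': array([ 0.   ,  0.   ,  0.   , -0.   ,  0.001, -0.001, -0.   ]), 'joint_efforts': array([ 1.0000e-03, -6.6784e+01,  9.8500e-01, -3.1446e+01, -6.1000e-02,
        4.3000e-02,  0.0000e+00]), 'position': array([0.208, 0.589, 0.226]), 'ee_rot': array([-5.300e-01, -3.096e+00,  2.000e-03]), 'force': array([ 0.407, -0.492, -0.165]), 'ft_torque': array([0.061, 0.016, 0.018]), 'gripper_force': np.float64(0.0), 'width': np.float64(1.004)}
scene 468.16135920463176 -0.0622767878507716 [1.39696085 0.61995274 1.0073821 ] [-1.18182772 -2.24948887  1.03160831]
top 448.2396774539642 -0.08546088424629941 [0.41177429 0.03000621 1.49176131] [-2.20182069  2.15923556 -0.09273495]
stand scene [([274.7, 242.2], 0.83)]
stand top [([223.3, 172.9], 0.63)]
anvil_top scene [([275.3, 228.9], 0.92)]
anvil_top top [([135.2, 251.9], 0.74), ([220.1, 171.7], 0.7)]
lever_pivot scene [([292.8, 231.9], 0.6)]
lever_pivot top [([181.9, 132.9], 0.58)]
lever_ball scene [([315.3, 194.3], 0.57)]
lever_ball top []
plunger
[... 153 characters left out ...]
k top [([221.4, 166.0], 0.5)]
pointer_tip scene [([404.5, 230.9], 0.64)]
pointer_tip top [([188.5, 185.2], 0.63)]
thick_bar scene [([277.7, 182.2], 0.79), ([206.0, 192.6], 0.77), ([163.6, 161.7], 0.74)]
thick_bar top [([307.1, 189.4], 0.73), ([259.6, 246.0], 0.57)]
thin_bar scene [([184.5, 182.2], 0.92)]
thin_bar top [([333.0, 190.2], 0.97)]
rest scene [([196.5, 190.4], 0.87)]
rest top [([321.6, 188.7], 0.81)]
hammer scene [([132.5, 215.3], 0.9), ([186.3, 183.7], 0.18)]
hammer top [([343.5, 129.7], 0.61)]
tin scene [([381.5, 299.2], 0.56)]
tin top [([116.9, 169.1], 0.61), ([319.1, 189.7], 0.38)]
billet scene [([403.2, 230.8], 0.61), ([184.7, 181.7], 0.61)]
billet top [([130.9, 248.8], 0.78)]
```

View pics/scene0.png

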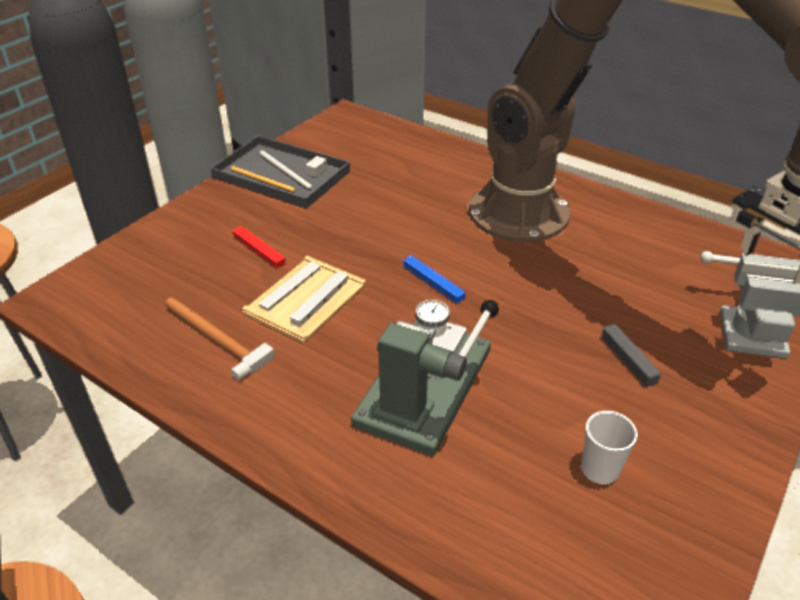

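View pics/top0.png

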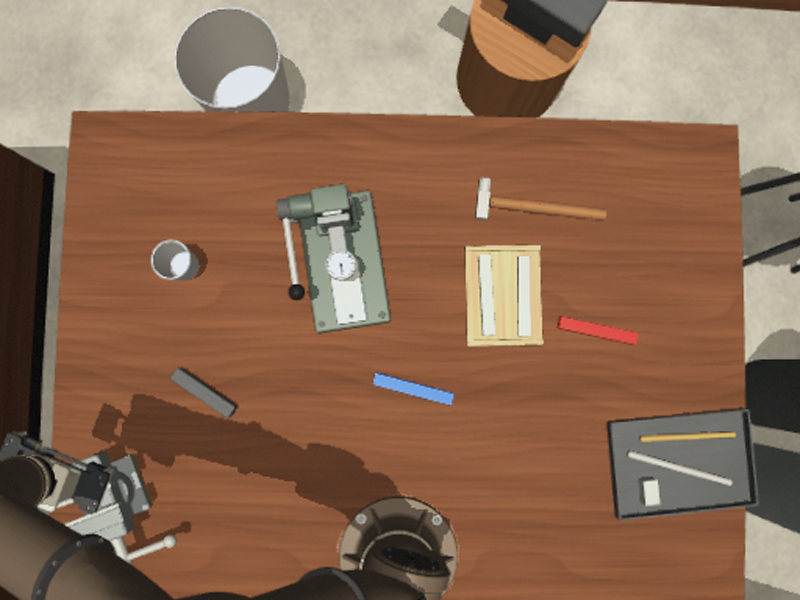

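The scene picture shows the stand in the middle, column nearest that camera, with the lever ball at (490,308). The rest is at (305,298), and the red and blue look-alikes lie at (258,246) and (434,278). In the top picture the dial is at (341,265), the ball at (296,292) and the bars at (487,295) and (525,295). The networks also disagree about which bar is thick, so I'll crop closer.

Run:
```python
from h import *
C={n:get_image(n) for n in('scene','top')}
t=C['top']['image'][105:225,165:365]; s=C['scene']['image'][150:295,150:330]
cv2.imwrite('pics/c1.png',cv2.resize(t[:,:,::-1],(800,480),interpolation=cv2.INTER_CUBIC))
cv2.imwrite('pics/c2.png',cv2.resize(s[:,:,::-1],(720,580),interpolation=cv2.INTER_CUBIC))
for l in['thick_bar','thin_bar','rest']:
  for n in C:
    for r in trace(l,n)[:3]:
      m=r['region'].astype(np.uint8); 
      q=cv2.minAreaRect(cv2.findNonZero(m)); print(l,n,round(r['score'],2),np.round(q[0],1),np.round(q[1],1),round(q[2],1))
```

```text
thick_bar scene 0.73 [203.1 191.6] [10.7 47.5] 47.0
thick_bar scene 0.66 [164.9 158.3] [37.  9.] 36.9
thick_bar scene 0.65 [277.3 178.7] [43.5 10.3] 33.7
thick_bar top 0.93 [382.8 211.2] [51.2  9.5] 13.6
thick_bar top 0.69 [310.8 189. ] [50.3  8.3] 86.6
thick_bar top 0.56 [263.8 248.4] [51.7  8.3] 14.9
thin_bar scene 0.89 [184.7 182.3] [ 9.2 45.1] 50.4
thin_bar scene 0.53 [141.3 209.8] [71.7 29.1] 46.3
thin_bar top 0.66 [335.5 189.5] [51.  9.] 90.0
thin_bar top 0.4 [212.2 164.7] [93.7 62.9] 81.6
thin_bar top 0.36 [130.3 251.3] [45.8  9.7] 33.7
rest scene 0.88 [194.3 190.9] [42.1 72.9] 49.4
rest scene 0.23 [301.2 216.9] [13.8 57.9] 29.3
rest top 0.91 [321.9 188.7] [64.5 48.8] 88.7
```

View pics/c1.png

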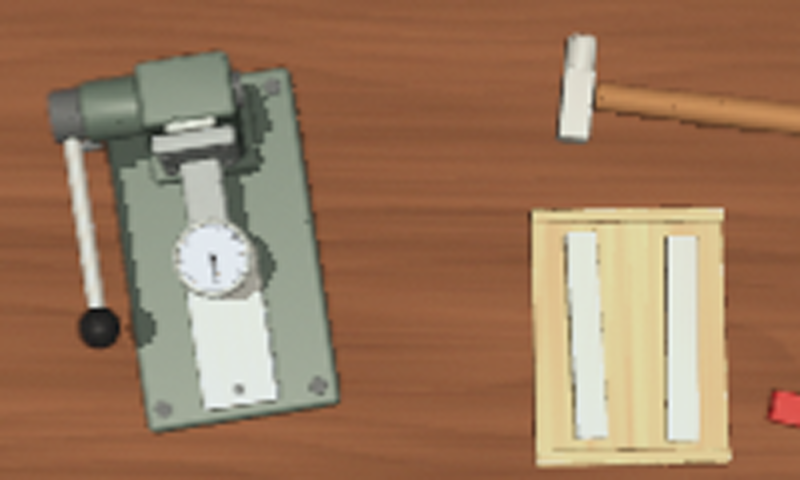

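View pics/c2.png

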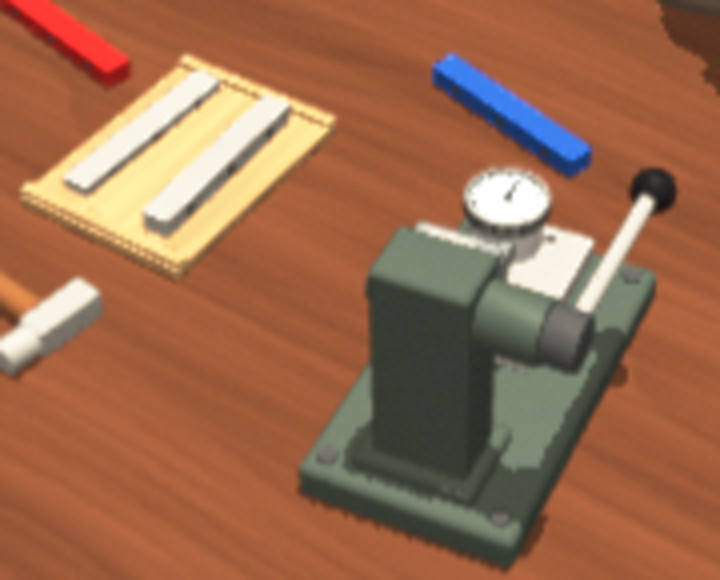

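The thick bar is the left one in the top view, crop (586,335): the scene view shows its taller side with holes at crop (225,165). I'll fit the stand and bar poses from the corners I read off.

```bash
cat > fit.py <<'E'
from h import *
from scipy.optimize import least_squares
def T(p): return lambda P: np.c_[np.atleast_2d(P)[:,:2]@np.array([[np.cos(p[2]),np.sin(p[2])],[-np.sin(p[2]),np.cos(p[2])]])+p[:2],np.atleast_2d(P)[:,2]]
E
python3 - <<'E'
from fit import *
C={n:get_image(n) for n in('scene','top')}
a=lambda l:np.array(l)/4.+[165,105]-.4
b=lambda l:np.array(l)/4.+[150,150]-.4
def pts(q):
    ball=[.12-.16*np.cos(q-.1),.09,.18+.16*np.sin(q-.1)]; bz=[0,0,.167+.025*q]
    c=lambda x,y:[x,y,.03]
    return ('top',[c(.17,-.08),c(-.115,-.08),c(-.115,.08),ball,bz]),('scene',[c(.17,-.08),c(.17,.08),c(-.115,.08),ball,bz])
O={'top':a([(288,68),(338,402),(152,430),(99,327),(214,258)]),'scene':b([(300,478),(513,548),(656,272),(653,190),(508,200)])}
f=lambda p:np.concatenate([(proj(C[n],T(p)(np.array(P)))-O[n]).ravel() for n,P in pts(p[3])])
r=least_squares(f,[.6,.1,.1,.3],loss='soft_l1');print('stand',r.x,np.round(f(r.x),1)); 
p=r.x
# thick bar: mid of top face from crop; top z=.012+.02
for nm,zt,cor in(('thick',.032,[(566,233),(596,233),(606,437),(576,439)]),('thin',.024,[(667,236),(698,236),(698,439),(667,440)])):
    W=np.array([onz(C['top'],u,zt) for u in a(cor)]);print(nm,np.round(W,3).tolist())
    print(W.mean(0),np.arctan2(*((W[0]+W[1]-W[2]-W[3])[[1,0]])))
W=np.array([onz(C['scene'],u,.032) for u in b([(270,97),(292,104),(172,222),(146,213)])]);print('scene',W.mean(0),np.arctan2(*((W[0]+W[1]-W[2]-W[3])[[1,0]])))
W=np.array([onz(C['top'],u,.015) for u in a([(532,210),(724,209),(731,461),(538,466)])]);print('rest',W.mean(0),np.arctan2(*((W[0]+W[1]-W[2]-W[3])[[1,0]])))
s=observe();M=R.from_rotvec(s['ee_rot']).as_matrix();print(M.round(3),s['clock'])
E
```

```text
stand [0.59117123 0.12486599 0.18210331 0.05864325] [-0.4 -1.5  1.  -0.5 -0.9  0.5  0.1 -0.2 -0.6 -0.8 -1.2 -2.3  0.4 -0.2
  0.7 -0.6  0.2  0.2 -0.1 -1.2]
thick [[0.634, -0.156, 0.032], [0.634, -0.181, 0.032], [0.467, -0.191, 0.032], [0.464, -0.166, 0.032]]
[ 0.54972795 -0.17353609  0.032     ] 0.05664372530327486
thin [[0.634, -0.241, 0.024], [0.635, -0.267, 0.024], [0.467, -0.268, 0.024], [0.465, -0.242, 0.024]]
[ 0.55021649 -0.25466157  0.024     ] 0.003394281182217978
scene [ 0.55210024 -0.16885369  0.032     ] -3.069001087759389
rest [ 0.55148551 -0.21383421  0.015     ] 0.031429420975421715
[[-0.943  0.332  0.   ]
 [ 0.332  0.943 -0.   ]
 [-0.    -0.    -1.   ]] 2.0
```

```bash
cat > go.py <<'E'
# usage: go.py x y z yawdeg(tool y dir): first turn (about tool z), then shift in the turned tool frame, in row units
import sys; from h import *
x,y,z,yaw=map(float,sys.argv[1:5]); s=observe()
M=R.from_rotvec(s['ee_rot']).as_matrix(); a=np.degrees(np.arctan2(M[1,1],M[0,1]))
d=(yaw-a+90)%180-90; N=R.from_euler('z',d,degrees=True).as_matrix()@M
print('clock',round(s['clock'],2),'pos',s['position'].round(4),'yaw',a.round(2),'tilt',np.degrees(np.arccos(-M[2,2])).round(2),'F',s['force'].round(1),'w',round(float(s['width']),3),'gf',round(float(s['gripper_force']),1))
print('turn rows z',round(-d/4,2),'then shift',(N.T@(np.array([x,y,z])-s['position'])/.02).round(2),'(now-frame',(M.T@(np.array([x,y,z])-s['position'])/.02).round(2),')')
E
H="python3 -m handwheel"
$H '[[0,0,-0.5,0,0,-1],[0,0,-0.5,0,0,-1],[0,0,-0.5,0,0,-1],[0,0,-0.3,0,0,-1],[0,0,0,0,0,-1],[0,0,0,0,0,-1],[0,0,0,0,0,-1],[0,0,0,0,0,-0.45]]' 0.6 20
$H '[[-0.5,1,0,0,0,0],[-0.5,-1,0,0,0,0]]' >/dev/null
python3 go.py .535 .206 .26 100.4
```

```text
clock: 2.67
position: [0.2078, 0.5894, 0.2628]
ee_rot: [-0.29, 3.128, 0.0]
force: [-0.5, 0.3, -0.3]
width: 0.599
gripper_force: 0.0
clock 2.83 pos [0.2241 0.5977 0.2617] yaw 100.71 tilt 0.2 F [-1.  -1.6 -0.5] w 0.598 gf 0.0
turn rows z 0.08 then shift [-11.75 -22.07   0.  ] (now-frame [-11.64 -22.13   0.  ] )
```

```bash
H="python3 -m handwheel"
$H '[[-0.5,-1,0,0,0,0],[-0.5,-1,0,0,0,0],[-0.5,-1,0,0,0,0],[-0.5,-1,0,0,0,0],[-0.5,-1,0,0,0,0],[-0.5,-1,0,0,0,0],[-0.5,-1,0,0,0,0],[-0.5,-1,0,0,0,0]]' >/dev/null
$H '[[-0.5,-1,0,0,0,0],[-0.5,-1,0,0,0,0],[-0.5,-1,0,0,0,0],[-0.5,-1,0,0,0,0],[-0.5,-1,0,0,0,0],[-0.5,-1,0,0,0,0],[-0.6,-1,0,0,0,0],[-0.6,-1,0,0,0,0]]' >/dev/null
$H '[[-0.6,-1,0,0,0,0],[-0.6,-1,0,0,0,0],[-0.6,-1,0,0,0,0],[-0.6,-1,0,0,0,0],[-0.6,-1,0,0,0,0],[-0.4,-1,0,0,0,0],[0,0,0,0,0,0],[0,0,0,0,0,0]]' >/dev/null
python3 go.py .535 .206 .1545 100.4
python3 - <<'E'
from h import *
C={n:get_image(n) for n in('scene','top')}
B={n:[px(r['point']) for r in place_of('lever_ball',n)[:1]] for n in C};print(B)
if all(B.values()): print(tri(C['scene'],B['scene'][0],C['top'],B['top'][0]))
E
```

```text
clock 4.83 pos [0.5356 0.2007 0.2627] yaw 100.22 tilt 0.02 F [-0.1 -0.4 -0. ] w 0.601 gf 0.0
turn rows z -0.05 then shift [-0.02  0.27  5.41] (now-frame [-0.02  0.27  5.41] )
{'scene': [array([313.6   , 196.6848])], 'top': [array([115.5072, 170.304 ])]}
(array([0.60475338, 0.3244259 , 0.29819437]), np.float64(0.15523154613729667))
```

```bash
H="python3 -m handwheel"
$H '[[0,0.27,1,0,0,0],[0,0,1,0,0,0],[0,0,1,0,0,0],[0,0,1,0,0,0],[0,0,0.8,0,0,0],[0,0,0.6,0,0,0],[0,0,0,0,0,0]]' 
$H '[[0,0,0,0,0,0],[0,0,0,0,0,0],[0,0,0,0,0,0],[0,0,0,0,0,0]]' 0.2 15
python3 go.py .535 .206 .1545 100.4
python3 - <<'E'
from h import *
c=get_image('scene');cv2.imwrite('pics/g1.png',cv2.resize(c['image'][130:270,210:390,::-1],(720,560),interpolation=cv2.INTER_CUBIC))
E
```

```text
clock: 5.62
position: [0.5319, 0.2078, 0.1523]
ee_rot: [0.287, -3.124, 0.002]
force: [-0.3, -0.3, -0.7]
width: 0.599
gripper_force: 0.0
clock: 5.95
position: [0.5349, 0.2058, 0.1557]
ee_rot: [-0.283, 3.127, -0.003]
force: [2.6, -12.7, 2.5]
width: 0.359
gripper_force: 6.2
clock 5.95 pos [0.5349 0.2058 0.1557] yaw 100.34 tilt 0.14 F [  2.6 -12.7   2.5] w 0.359 gf 6.2
turn rows z -0.01 then shift [-0.01  0.01  0.06] (now-frame [-0.01  0.01  0.06] )
```

View pics/g1.png

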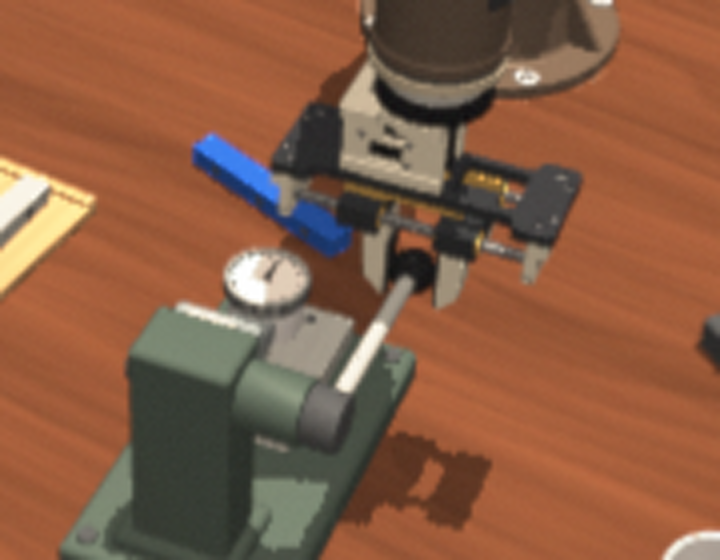

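The picture shows the ball between the fingers at (410,268). One pad touches first, so I'll shift about 1.5 mm towards -y and finish closing.

```bash
H="python3 -m handwheel"
$H '[[0,-0.08,0,0,0,0],[0,0,0,0,0,0],[0,0,0,0,0,0]]' 0.2 15
$H '[[0,-0.08,0,0,0,0],[0,0,0,0,0,0]]' 0.2 15
E=1 python3 - <<'E'
from fit import *
p=[.5912,.1249,.1821]
q0=None
s=observe();M=R.from_rotvec(s['ee_rot']).as_matrix()
g=s['position']-np.array([0,0,-.019])
c,sn=np.cos(p[2]),np.sin(p[2]); d=g[:2]-p[:2]; print('ball guess stand',c*d[0]+sn*d[1],-sn*d[0]+c*d[1],g[2])
q0=.1+np.arcsin((g[2]-.18)/.16);print('q0',q0)
qs=np.linspace(max(q0,0),1.1,17)
x=-.16*np.cos(qs-.1);z=.16*np.sin(qs-.1)
print('dx tool',(-np.diff(x)/.02).round(2));print('dz tool',(-np.diff(z)/.02).round(2))
E
```

```text
clock: 6.25
position: [0.5351, 0.2048, 0.1554]
ee_rot: [-0.282, 3.127, -0.001]
force: [2.5, -5.2, 1.4]
width: 0.334
gripper_force: 15.0
clock: 6.42
position: [0.5351, 0.2048, 0.1553]
ee_rot: [-0.284, 3.127, 0.002]
force: [2.4, -0.5, 1.6]
width: 0.334
gripper_force: 15.0
ball guess stand -0.040727058853192485 0.08869249717335599 0.17430414563288607
q0 0.06439338682172209
dx tool [ 0.   -0.03 -0.07 -0.1  -0.13 -0.16 -0.19 -0.23 -0.25 -0.28 -0.31 -0.34
 -0.36 -0.38 -0.41 -0.43]
dz tool [-0.52 -0.52 -0.51 -0.51 -0.5  -0.49 -0.48 -0.47 -0.45 -0.43 -0.41 -0.39
 -0.37 -0.35 -0.32 -0.29]
```

```bash
H="python3 -m handwheel"
$H '[[0,0,-0.52,0,0,0],[-0.03,0,-0.52,0,0,0],[-0.07,0,-0.51,0,0,0],[-0.1,0,-0.51,0,0,0],[-0.13,0,-0.5,0,0,0],[-0.16,0,-0.49,0,0,0],[-0.19,0,-0.48,0,0,0],[-0.23,0,-0.47,0,0,0]]'
$H '[[-0.25,0,-0.45,0,0,0],[-0.28,0,-0.43,0,0,0],[-0.31,0,-0.41,0,0,0],[-0.34,0,-0.39,0,0,0],[-0.36,0,-0.37,0,0,0],[-0.38,0,-0.35,0,0,0],[-0.4,0,-0.3,0,0,0],[0,0,0,0,0,0]]'
python3 - <<'E'
from h import *
s=observe();g=s['position'];print('q est',.1+np.arcsin((g[2]+.019-.18)/.16),'opening',s['width'])
E
```

```text
clock: 7.08
position: [0.5515, 0.2075, 0.2353]
ee_rot: [0.285, -3.126, 0.0]
force: [-4.0, -0.1, -3.9]
width: 0.339
gripper_force: 15.0
clock: 7.75
position: [0.5989, 0.2159, 0.2909]
ee_rot: [-0.284, 3.128, 0.0]
force: [-5.4, -1.9, 6.7]
width: 0.34
gripper_force: 15.0
q est 1.0470607940534615 opening 0.34024257288297655
```

```bash
H="python3 -m handwheel"
$H '[[0,0,0,0,0,0],[0,0,0,0,0,0],[0,0,-0.6,0,0,0],[0,0,-1,0,0,0],[0,0,-1,0,0,0],[0,0,-1,0,0,0],[0,0,0,0,0,0.9],[0,0,0,0,0,0.9]]' 0.62
python3 go.py .533 -.1726 .2 93.4
```

```text
clock: 8.42
position: [0.5992, 0.2163, 0.3631]
ee_rot: [-0.083, 3.136, 0.003]
force: [-0.3, 0.2, -0.9]
width: 0.622
gripper_force: 0.0
clock 8.42 pos [0.5992 0.2163 0.3631] yaw 93.04 tilt 0.27 F [-0.3  0.2 -0.9] w 0.622 gf 0.0
turn rows z -0.09 then shift [  4.49 -19.23   8.1 ] (now-frame [  4.37 -19.26   8.1 ] )
```

```bash
H="python3 -m handwheel"
$H '[[0.25,-1,0,0,0,-0.09],[0.25,-1,0,0,0,0],[0.25,-1,0,0,0,0],[0.25,-1,0,0,0,0],[0.25,-1,0,0,0,0],[0.25,-1,0,0,0,0],[0.25,-1,0,0,0,0],[0.25,-1,0,0,0,0]]' >/dev/null
$H '[[0.25,-1,0.4,0,0,0],[0.25,-1,0.7,0,0,0],[0.25,-1,1,0,0,0],[0.25,-1,1,0,0,0],[0.25,-1,1,0,0,0],[0.25,-1,1,0,0,0],[0.25,-1,1,0,0,0],[0.25,-1,1,0,0,0]]' >/dev/null
$H '[[0.25,-1,1,0,0,0],[0.24,-1,0,0,0,0],[0,-1,0,0,0,0],[0,-0.23,0,0,0,0],[0,0,0,0,0,0],[0,0,0,0,0,0]]' >/dev/null
python3 go.py .533 -.1726 .015 93.4
python3 - <<'E'
from fit import *
C={n:get_image(n) for n in('scene','top')}
for n in C:
  for l in ('lever_ball','thick_bar','bezel_top','pointer_tip','zero_mark'): print(n,l,[(px(r['point']).round(1).tolist(),round(r['score'],2)) for r in place_of(l,n)[:3]])
s=observe()['position']
c=C['top'];uv=proj(c,s);print(uv)
cv2.imwrite('pics/g2.png',cv2.hconcat([cv2.resize(C['top']['image'][130:250,180:360,::-1],(450,300),interpolation=cv2.INTER_CUBIC),cv2.resize(C['scene']['image'][130:240,140:350-30,::-1],(350,300),interpolation=cv2.INTER_CUBIC)]))
E
```

```text
clock 10.25 pos [ 0.5328 -0.1728  0.1991] yaw 93.55 tilt 0.07 F [-0.1  0.6 -0.1] w 0.62 gf 0.0
turn rows z 0.04 then shift [-0.    0.01  9.21] (now-frame [-0.    0.01  9.21] )
scene lever_ball [([307.3, 168.3], 0.69)]
scene thick_bar [([208.5, 193.7], 0.81), ([166.0, 160.2], 0.62), ([279.7, 182.1], 0.56)]
scene bezel_top [([275.8, 191.2], 0.53)]
scene pointer_tip []
scene zero_mark [([270.1, 194.0], 0.79), ([185.7, 182.4], 0.74)]
top lever_ball [([177.3, 158.4], 0.55)]
top thick_bar [([263.9, 247.0], 0.81), ([380.7, 209.7], 0.76), ([302.5, 189.5], 0.5)]
top bezel_top [([217.8, 168.6], 0.85)]
top pointer_tip []
top zero_mark [([221.1, 162.7], 0.84)]
[[319.04058623 189.14954578]]
```

View pics/g2.png

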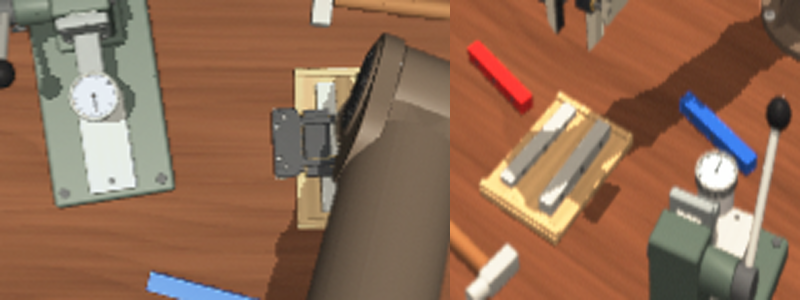

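The picture shows the lever standing up (ball at (779,113)), the bars still in place and the gripper above the rest. Next I descend and grip.

```bash
H="python3 -m handwheel"
$H '[[0,0,1,0,0,0],[0,0,1,0,0,0],[0,0,1,0,0,0],[0,0,1,0,0,0],[0,0,1,0,0,0],[0,0,1,0,0,0],[0,0,1,0,0,0],[0,0,1,0,0,0]]' >/dev/null
$H '[[0,0,0.7,0,0,0],[0,0,0.5,0,0,0],[0,0,0,0,0,0],[0,0,0,0,0,0]]'
$H '[[0,0,0,0,0,0],[0,0,0,0,0,0],[0,0,0,0,0,0],[0,0,0,0,0,0]]' 0.25 50
$H '[[0,0,0,0,0,0],[0,0,0,0,0,0]]' 0.2 50
python3 go.py .533 -.1726 .015 93.4
```

```text
clock: 11.85
position: [0.5321, -0.1736, 0.0145]
ee_rot: [0.097, -3.14, -0.0]
force: [-0.0, -0.0, -0.1]
width: 0.615
gripper_force: 0.0
clock: 12.18
position: [0.5324, -0.1735, 0.0152]
ee_rot: [-0.097, 3.139, -0.0]
force: [-0.5, 0.7, -0.1]
width: 0.379
gripper_force: 0.0
clock: 12.35
position: [0.5323, -0.1743, 0.0151]
ee_rot: [-0.096, 3.139, -0.002]
force: [0.1, -3.7, 2.4]
width: 0.271
gripper_force: 50.0
clock 12.35 pos [ 0.5323 -0.1743  0.0151] yaw 93.5 tilt 0.08 F [ 0.1 -3.7  2.4] w 0.271 gf 50.0
turn rows z 0.02 then shift [-0.04  0.09  0.  ] (now-frame [-0.04  0.09  0.  ] )
```

```bash
H="python3 -m handwheel"
$H '[[0,0,-0.4,0,0,0],[0,0,-0.8,0,0,0],[0,0,-1,0,0,0],[0,0,-1,0,0,0],[0,0,-1,0,0,-0.4],[0,0,-0.5,0,0,-0.7],[0,0,0,0,0,-0.6],[0,0,0,0,0,0]]'
python3 go.py .404 .0905 .1 100.4
```

```text
clock: 13.02
position: [0.5317, -0.1729, 0.1093]
ee_rot: [0.287, -3.128, -0.001]
force: [-0.5, 1.5, -6.6]
width: 0.268
gripper_force: 50.0
clock 13.02 pos [ 0.5317 -0.1729  0.1093] yaw 100.48 tilt 0.04 F [-0.5  1.5 -6.6] w 0.268 gf 50.0
turn rows z 0.02 then shift [ 3.9  14.11  0.47] (now-frame [ 3.88 14.11  0.47] )
```

```bash
H="python3 -m handwheel"
$H '[[0.3,0.5,0,0,0,0],[0.5,0.8,0,0,0,0],[0.5,1,0,0,0,0],[0.5,1,0,0,0,0],[0.5,1,0,0,0,0],[0.4,1,0,0,0,0],[0.3,1,0,0,0,0],[0.3,1,0,0,0,0]]' >/dev/null
$H '[[0.3,1,0,0,0,0],[0.3,1,0,0,0,0],[0,1,0,0,0,0],[0,1,0,0,0,0],[0,1,0,0,0,0],[0,1,0,0,0,0],[0,0.8,0,0,0,0],[0,0,0,0,0,0]]' >/dev/null
$H '[[0,0,0.5,0,0,0],[0,0,0,0,0,0]]'
python3 go.py .404 .0905 .058 100.4
python3 - <<'E'
from fit import *
# refine stand / bezel from images
C={n:get_image(n) for n in('scene','top')}
P={n:px(place_of('bezel_top',n)[0]['point']) for n in C};print(P,tri(C['scene'],P['scene'],C['top'],P['top']))
t=C['top']['image'][140:240,150:300-20]; s=C['scene']['image'][150:250,220:350]
cv2.imwrite('pics/g3.png',cv2.hconcat([cv2.resize(i[:,:,::-1],(400,308),interpolation=cv2.INTER_CUBIC) for i in(t,s)]))
E
```

```text
clock: 14.52
position: [0.4027, 0.0898, 0.0974]
ee_rot: [0.283, -3.126, 0.001]
force: [-1.0, -1.4, -7.4]
width: 0.27
gripper_force: 50.0
clock 14.52 pos [0.4027 0.0898 0.0974] yaw 100.34 tilt 0.18 F [-1.  -1.4 -7.4] w 0.27 gf 50.0
turn rows z -0.01 then shift [-0.08  0.02  1.97] (now-frame [-0.08  0.02  1.97] )
{'scene': array([276.7872, 189.8112]), 'top': array([214.4256, 170.304 ])} (array([0.58444712, 0.12714065, 0.19509589]), np.float64(0.010931343128838047))
```

View pics/g3.png

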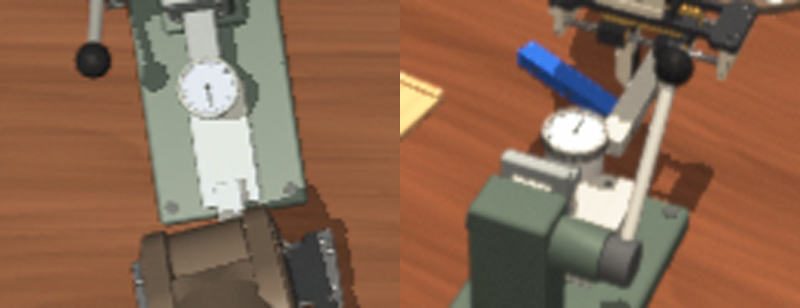

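The top view shows the bar over the outer end of the anvil, roughly centred and level. I'll lower it and slide it in.

```bash
H="python3 -m handwheel"
$H '[[0,0,0.7,0,0,0],[0,0,0.7,0,0,0],[0,0,0.5,0,0,0],[0,0,0,0,0,0]]'
$H '[[-0.4,0,0,0,0,0],[-0.8,0,0,0,0,0],[-1,0,0,0,0,0],[-1,0,0,0,0,0],[-1,0,0,0,0,0],[-0.6,0,0,0,0,0],[0,0,0,0,0,0],[0,0,0,0,0,0]]'
python3 go.py .4996 .1082 .053 100.4
```

```text
clock: 15.05
position: [0.4038, 0.0894, 0.0596]
ee_rot: [0.282, -3.127, 0.001]
force: [-0.4, -0.1, -6.0]
width: 0.268
gripper_force: 50.0
clock: 15.72
position: [0.5005, 0.1073, 0.0614]
ee_rot: [-0.282, 3.127, 0.0]
force: [-0.4, -0.4, -7.9]
width: 0.264
gripper_force: 50.0
clock 15.72 pos [0.5005 0.1073 0.0614] yaw 100.32 tilt 0.08 F [-0.4 -0.4 -7.9] w 0.264 gf 50.0
turn rows z -0.02 then shift [0.04 0.05 0.42] (now-frame [0.04 0.05 0.42] )
```

```bash
H="python3 -m handwheel"
$H '[[0,0,0.15,0,0,0],[0,0,0.1,0,0,0],[0,0,0,0,0,0]]'
$H '[[0,0,0.05,0,0,0],[0,0,0,0,0,0]]'
$H '[[0,0,0.05,0,0,0],[0,0,0,0,0,0]]'
```

```text
clock: 15.97
position: [0.4982, 0.107, 0.0554]
ee_rot: [0.283, -3.128, 0.0]
force: [-0.1, 0.1, -5.9]
width: 0.268
gripper_force: 50.0
clock: 16.13
position: [0.4988, 0.1071, 0.0546]
ee_rot: [0.283, -3.128, 0.0]
force: [0.2, -0.4, -7.0]
width: 0.266
gripper_force: 50.0
clock: 16.3
position: [0.499, 0.1072, 0.0536]
ee_rot: [0.283, -3.129, -0.0]
force: [0.1, 0.3, -6.5]
width: 0.268
gripper_force: 50.0
```

```bash
H="python3 -m handwheel"
$H '[[0,0,0.05,0,0,0],[0,0,0,0,0,0]]'
$H '[[0,0,0.04,0,0,0],[0,0,0,0,0,0]]'
```

```text
clock: 16.47
position: [0.4992, 0.1072, 0.0531]
ee_rot: [-0.283, 3.129, 0.0]
force: [-0.8, -0.4, 0.6]
width: 0.269
gripper_force: 50.0
clock: 16.63
position: [0.4992, 0.1072, 0.053]
ee_rot: [-0.283, 3.128, 0.001]
force: [-5.3, -1.3, 13.9]
width: 0.269
gripper_force: 50.0
```

```bash
H="python3 -m handwheel"
$H '[[0,0,0,0,0,0],[0,0,0,0,0,0],[0,0,0,0,0,0],[0,0,-0.3,0,0,0],[0,0,-0.8,0,0,0],[0.3,0,-1,0,0,0],[0.8,0,-1,0,0,0],[1,0,-1,0,0,0]]' 0.6 
$H '[[1,0,-1,0,0,0],[1,0,-1,0,0,0],[1,0,-1,0,0,0],[1,0,-1,0,0,0],[0,0,-1,0,0,0],[0,0,-1,0,0,0],[0,0,-1,0,0,0],[0,0,0,0,0,0]]'
python3 - <<'E'
from fit import *
C={n:get_image(n) for n in('scene','top')}
t=C['top']['image'][120:240,160:316]; s=C['scene']['image'][130:250,220:376]
cv2.imwrite('pics/g4.png',cv2.hconcat([cv2.resize(i[:,:,::-1],(400,308),interpolation=cv2.INTER_CUBIC) for i in(t,s)]))
for n in C:
  for l in ('lever_ball','thick_bar','bezel_top'): print(n,l,[(px(r['point']).round(1).tolist(),round(r['score'],2)) for r in place_of(l,n)[:3]])
p=[.5912,.1249,.1821];q=1.05
b=T(p)([[.12-.16*np.cos(q-.1),.09,.18+.16*np.sin(q-.1)]])[0];print('ball',b,[proj(C[n],b) for n in C])
E
python3 go.py .599 .216 .36 100.4
```

```text
clock: 17.3
position: [0.4585, 0.0998, 0.1351]
ee_rot: [-0.283, 3.128, 0.0]
force: [0.8, -0.5, 0.4]
width: 0.6
gripper_force: 0.0
clock: 17.97
position: [0.3809, 0.0858, 0.2778]
ee_rot: [-0.282, 3.123, 0.003]
force: [0.8, 0.4, -0.8]
width: 0.599
gripper_force: 0.0
scene lever_ball []
scene thick_bar [([277.7, 180.6], 0.89), ([286.8, 212.6], 0.82), ([163.7, 158.7], 0.68)]
scene bezel_top [([276.7, 189.7], 0.8), ([404.3, 228.8], 0.29)]
top lever_ball [([180.6, 157.4], 0.69)]
top thick_bar [([379.8, 210.3], 0.85), ([219.8, 194.5], 0.83), ([264.1, 248.9], 0.77)]
top bezel_top [([215.8, 170.1], 0.64), ([222.6, 171.2], 0.59)]
ball [0.60138685 0.21828892 0.31014648] [array([[308.38018666, 171.41017692]]), array([[179.03667134, 156.67638168]])]
clock 18.37 pos [0.3787 0.0851 0.2732] yaw 100.34 tilt 0.09 F [-0.4 -0.6 -0.2] w 0.603 gf 0.0
turn rows z -0.01 then shift [-12.01   4.45  -4.36] (now-frame [-12.     4.46  -4.36] )
```

View pics/g4.png

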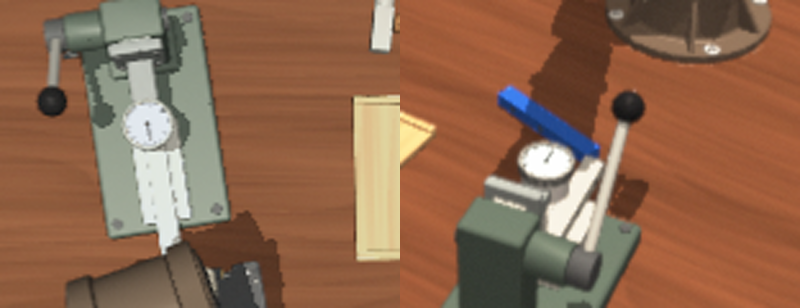

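The bar lies on the anvil under the dial, its outer end at (170,250) in the top crop; the lever ball is at (52,100). Now the lever.

```bash
H="python3 -m handwheel"
$H '[[0,0,-1,0,0,0],[0,0.5,-1,0,0,0],[-0.5,0.5,-1,0,0,0],[-1,0.5,-1,0,0,0],[-1,0.5,-0.4,0,0,0],[-1,0.5,0,0,0,0],[-1,0.5,0,0,0,0],[-1,0.5,0,0,0,0]]' 0.6 15 >/dev/null
$H '[[-1,0.5,0,0,0,0],[-1,0.5,0,0,0,0],[-1,0,0,0,0,0],[-1,0,0,0,0,0],[-1,0,0,0,0,0],[-1,0,0,0,0,0],[-0.5,0,0,0,0,0],[0,0,0,0,0,0]]' >/dev/null
$H '[[0,0,0,0,0,0]]' >/dev/null
python3 go.py .599 .2155 .291 100.4
python3 - <<'E'
from fit import *
c=get_image('top')
for r in place_of('thick_bar','top')[:3]:
  w=onz(c,px(r['point']),.05);d=w[:2]-[.5912,.1249];a=.1821;print(w,'stand',np.cos(a)*d[0]+np.sin(a)*d[1],-np.sin(a)*d[0]+np.cos(a)*d[1],r['score'])
E
```

```text
clock 19.78 pos [0.599  0.2168 0.3607] yaw 100.32 tilt 0.12 F [ 0.5 -0.3 -0.4] w 0.601 gf 0.0
turn rows z -0.02 then shift [ 0.01 -0.06  3.48] (now-frame [ 0.01 -0.06  3.48] )
[0.52515488 0.12351737 0.05      ] stand -0.06520348566978458 0.01060068783464697 0.9
[ 0.47964457 -0.39145325  0.05      ] stand -0.20322004814166295 -0.48761348128194826 0.85
[ 0.3504261  -0.01734068  0.05      ] stand -0.2625519476171666 -0.09628579693907545 0.74
```

```bash
H="python3 -m handwheel"
$H '[[0,-0.06,1,0,0,0],[0,0,1,0,0,0],[0,0,0.9,0,0,0],[0,0,0.6,0,0,0],[0,0,0,0,0,0]]' 0.6 15
$H '[[0,0,0,0,0,0],[0,0,0,0,0,0],[0,0,0,0,0,0],[0,0,0,0,0,0],[0,0,0,0,0,0],[0,0,0,0,0,0]]' 0.2 15
python3 - <<'E'
from h import *
s=observe();q0=.1+np.arcsin((s['position'][2]+.019-.18)/.16);print(q0,s['position'],s['force'])
qs=np.r_[np.linspace(q0,.12,17),.08,.04,0]
x=-.16*np.cos(qs-.1);z=.16*np.sin(qs-.1)
print('dx tool',(-np.diff(x)/.02).round(2));print('dz tool',(-np.diff(z)/.02).round(2))
E
```

```text
clock: 20.3
position: [0.5973, 0.2153, 0.2895]
ee_rot: [0.283, -3.125, 0.002]
force: [-0.8, -0.7, 0.1]
width: 0.602
gripper_force: 0.0
clock: 20.8
position: [0.5995, 0.216, 0.2929]
ee_rot: [-0.283, 3.128, 0.001]
force: [-1.3, -0.1, 4.9]
width: 0.338
gripper_force: 15.0
1.068835051989649 [0.599533   0.21598846 0.29287626] [-1.3136667  -0.05524927  4.91343202]
dx tool [ 0.38  0.37  0.35  0.33  0.31  0.28  0.26  0.24  0.21  0.19  0.16  0.13
  0.11  0.08  0.05  0.02 -0.   -0.01 -0.03]
dz tool [0.28 0.3  0.32 0.34 0.36 0.38 0.4  0.41 0.42 0.44 0.45 0.45 0.46 0.47
 0.47 0.47 0.32 0.32 0.32]
```

```bash
H="python3 -m handwheel"
$H '[[0.38,0,0.28,0,0,0],[0.37,0,0.3,0,0,0],[0.35,0,0.32,0,0,0],[0.33,0,0.34,0,0,0],[0.31,0,0.36,0,0,0],[0.28,0,0.38,0,0,0],[0.26,0,0.4,0,0,0],[0.24,0,0.41,0,0,0]]'
$H '[[0.21,0,0.42,0,0,0],[0.19,0,0.44,0,0,0],[0.16,0,0.45,0,0,0],[0.13,0,0.45,0,0,0],[0.11,0,0.3,0,0,0],[0.06,0,0.3,0,0,0],[0.04,0,0.3,0,0,0],[0.03,0,0.3,0,0,0]]'
$H '[[0.02,0,0.3,0,0,0],[0,0,0.3,0,0,0],[0,0,0.3,0,0,0],[0,0,0.2,0,0,0],[0,0,0.15,0,0,0],[0,0,0,0,0,0]]'
```

```text
clock: 21.47
position: [0.5517, 0.2076, 0.2366]
ee_rot: [-0.283, 3.124, 0.002]
force: [8.7, 4.0, -2.1]
width: 0.337
gripper_force: 15.0
clock: 22.13
position: [0.5339, 0.2044, 0.1779]
ee_rot: [-0.283, 3.123, 0.003]
force: [6.1, 2.7, 1.2]
width: 0.338
gripper_force: 15.0
clock: 22.63
position: [0.5333, 0.2043, 0.1525]
ee_rot: [-0.283, 3.124, 0.002]
force: [7.4, 2.8, -2.6]
width: 0.335
gripper_force: 15.0
```

```bash
H="python3 -m handwheel"
$H '[[-0.05,0,0.12,0,0,0],[-0.05,0,0.12,0,0,0],[0,0,0,0,0,0]]'
$H '[[-0.05,0,0.12,0,0,0],[0,0,0,0,0,0]]'
$H '[[0,0,0.08,0,0,0],[0,0,0,0,0,0]]'
```

```text
clock: 22.88
position: [0.5341, 0.2045, 0.1484]
ee_rot: [-0.283, 3.126, 0.002]
force: [0.0, 1.7, 10.4]
width: 0.334
gripper_force: 15.0
clock: 23.05
position: [0.5349, 0.2046, 0.1464]
ee_rot: [-0.283, 3.126, 0.002]
force: [-2.1, 1.6, 14.7]
width: 0.335
gripper_force: 15.0
clock: 23.22
position: [0.5352, 0.2047, 0.1451]
ee_rot: [-0.283, 3.126, 0.003]
force: [-2.3, -0.1, 17.3]
width: 0.337
gripper_force: 15.0
```

```bash
H="python3 -m handwheel"
$H '[[0,0,-0.1,0,0,0],[0,0,0,0,0,0],[0,0,0,0,0,0],[0,0,-0.6,0,0,0],[0,0,-1,0,0,0],[0,0,-1,0,0,0],[0,0,0,0,0,0]]' 0.6
$H '[[0,0,0,0,0,0],[0,0,0,0,0,0],[0,0,0,0,0,0],[0,0,0,0,0,0],[0,0,0,0,0,0],[0,0,0,0,0,0],[0,0,0,0,0,0]]' 0
python3 go.py .535 .205 .181 100.4
```

```text
clock: 23.8
position: [0.5354, 0.2042, 0.2001]
ee_rot: [-0.282, 3.125, 0.002]
force: [0.5, 0.4, 0.7]
width: 0.602
gripper_force: 0.0
clock: 24.38
position: [0.5339, 0.2037, 0.1969]
ee_rot: [0.283, -3.128, 0.0]
force: [-0.6, 0.3, -0.1]
width: 0.142
gripper_force: 0.0
clock 24.38 pos [0.5339 0.2037 0.1969] yaw 100.34 tilt 0.03 F [-0.6  0.3 -0.1] w 0.142 gf 0.0
turn rows z -0.01 then shift [-0.07  0.05  0.79] (now-frame [-0.07  0.05  0.79] )
```

```bash
H="python3 -m handwheel"
$H '[[-0.05,0.04,0.4,0,0,0],[0,0,0.2,0,0,0],[0,0,0.1,0,0,0],[0,0,0,0,0,0]]'
$H '[[0,0,0.08,0,0,0],[0,0,0,0,0,0]]'
$H '[[0,0,0.08,0,0,0],[0,0,0,0,0,0]]'
```

```text
clock: 24.72
position: [0.5343, 0.2046, 0.1822]
ee_rot: [0.283, -3.127, 0.001]
force: [-0.1, -0.8, -0.3]
width: 0.006
gripper_force: 0.0
clock: 24.88
position: [0.5348, 0.2047, 0.1813]
ee_rot: [0.283, -3.129, 0.0]
force: [0.5, -1.1, 0.4]
width: 0.004
gripper_force: 0.0
clock: 25.05
position: [0.5351, 0.2048, 0.1802]
ee_rot: [-0.283, 3.128, 0.0]
force: [-0.3, -0.7, 1.4]
width: 0.006
gripper_force: 1.0
```

```bash
H="python3 -m handwheel"
$H '[[0,0,0.1,0,0,0],[0,0,0,0,0,0]]'
$H '[[0,0,0.1,0,0,0],[0,0,0,0,0,0]]'
$H '[[0,0,0,0,0,0],[0,0,-0.6,0,0,0],[0,0,-1,0,0,0],[0,0,-1,0,0,0],[0,0,-1,0,0,0],[1,0,-1,0,0,0],[1,0,-1,0,0,0],[1,0,0,0,0,0]]' 1
$H '[[1,0.5,0,0,0,0],[1,0.5,0,0,0,0],[1,0.5,0,0,0,0],[1,0.5,0,0,0,0],[1,0.5,0,0,0,0],[1,0.5,0,0,0,0],[0,0,0,0,0,0]]' 1
python3 - <<'E'
from fit import *
C={n:get_image(n) for n in('scene','top')}
t=C['top']['image'][150:192,190:246]; s=C['scene']['image'][180:222,250:306]
cv2.imwrite('pics/g5.png',cv2.hconcat([cv2.resize(i[:,:,::-1],(400,300),interpolation=cv2.INTER_CUBIC) for i in(t,s)]))
for n in C:
  for l in ('lever_ball','thick_bar','bezel_top','zero_mark','pointer_tip'): print(n,l,[(px(r['point']).round(1).tolist(),round(r['score'],2)) for r in place_of(l,n)[:3]])
p=[.5912,.1249,.1821]
P=[[0,0,.167]]+[[.0195*np.cos(a),.0195*np.sin(a),.163] for a in np.radians([0,90,180,270])]
for n in C: print(n,proj(C[n],T(p)(P)).round(2).tolist())
E
```

```text
clock: 25.22
position: [0.5352, 0.2049, 0.1796]
ee_rot: [-0.283, 3.127, 0.001]
force: [-4.8, -1.1, 14.7]
width: 0.003
gripper_force: 7.5
clock: 25.38
position: [0.5353, 0.205, 0.1792]
ee_rot: [-0.283, 3.127, 0.002]
force: [-10.3, -4.9, 30.4]
width: 0.004
gripper_force: 14.8
clock: 26.05
position: [0.4768, 0.1945, 0.2915]
ee_rot: [-0.282, 3.124, 0.003]
force: [1.0, 1.6, 0.2]
width: 0.536
gripper_force: 0.0
clock: 26.63
position: [0.3433, 0.2327, 0.2881]
ee_rot: [0.289, -3.127, -0.001]
force: [-0.0, 0.1, -0.9]
width: 0.99
gripper_force: 0.0
scene lever_ball [([312.5, 199.1], 0.89)]
scene thick_bar [([278.1, 183.6], 0.8), ([287.0, 214.0], 0.63), ([164.3, 160.8], 0.59)]
scene bezel_top [([272.5, 198.8], 0.55), ([401.4, 229.0], 0.22)]
scene zero_mark [([270.8, 201.1], 0.6)]
scene pointer_tip []
top lever_ball [([191.2, 188.7], 0.66), ([181.1, 132.8], 0.38)]
top thick_bar [([219.9, 194.9], 0.92), ([379.9, 210.2], 0.84), ([261.6, 246.2], 0.82)]
top bezel_top [([213.3, 169.2], 0.67)]
top zero_mark [([222.2, 163.7], 0.81)]
top pointer_tip []
scene [[276.46, 198.82], [273.62, 204.35], [283.1, 201.92], [279.15, 195.59], [269.79, 197.95]]
top [[217.53, 168.39], [216.61, 162.19], [211.18, 169.62], [218.64, 174.96], [224.06, 167.52]]
```

View pics/g5.png

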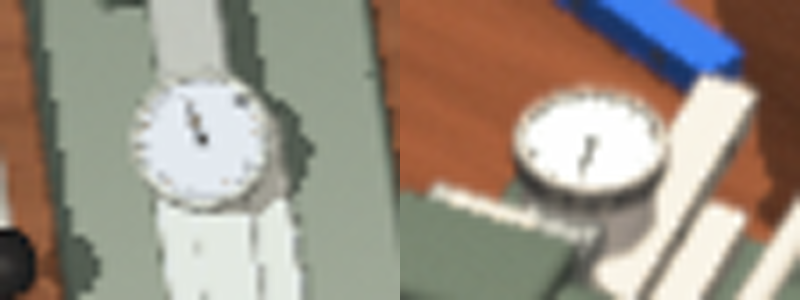

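Lever down on its stop (the ball's top stopped the fingers at z 0.180), and the pointer has swung: in the top crop it points from (203,140) to (190,103), with the zero mark at (241,100). The bezel needs about +64° counter-clockwise. I'll move over the dial with the grip line turned back by about 35°.

```bash
H="python3 -m handwheel"
$H '[[0,0,0,0,0,1],[0,0,0,0,0,1],[0,0,0,0,0,1],[0,0,0,0,0,1],[0,0,0,0,0,1],[0,0,0,0,0,1],[0,0,0,0,0,1],[0,0,0,0,0,1]]' 0.95 25 >/dev/null
$H '[[0,0,0,0,0,0.7],[0,0,0,0,0,0],[0,0,0,0,0,0]]' >/dev/null
python3 go.py .590 .1238 .25 65.4; python3 -c "
from h import *;print(observe()['joints'].round(2))"
```

```text
clock 28.15 pos [0.347  0.2314 0.2879] yaw 65.63 tilt 0.0 F [ 0.8 -0.4  0.7] w 0.949 gf 0.0
turn rows z 0.06 then shift [-13.29   0.16   1.9 ] (now-frame [-13.29   0.11   1.9 ] )
[-0.74  0.04  0.03  1.94 -0.    1.16  0.43]
```

```bash
cat > dial.py <<'E'
# template fit of the dial: centre (stand x,y), pointer angle, zero angle, from averaged top and scene pictures
from fit import *
from scipy.optimize import least_squares, minimize
def grab(k=5):
    D={}
    for n in('scene','top'):
        L=[get_image(n) for _ in range(k)];c=L[0];c['g']=np.mean([i['image'].astype(float).mean(2) for i in L],0);D[n]=c
    return D
def rect(c,zz=.164,S=0.0002,half=.030,off=(0,0)):
    v=np.arange(-half,half,S);X,Y=np.meshgrid(v,v)   # rows: stand y, cols: stand x
    P=T([.5912+off[0],.1249+off[1],.1821])(np.c_[X.ravel(),Y.ravel(),np.full(X.size,zz)])
    uv=proj(c,P).astype(np.float32).reshape(X.shape+(2,))
    return cv2.remap(c['g'].astype(np.float32),uv[...,0],uv[...,1],cv2.INTER_CUBIC),X,Y
if __name__=='__main__':
    import sys
    D=grab();np.save('D_%s.npy'%sys.argv[1],D,allow_pickle=True)
    out=[]
    for n in('top','scene'):
        I,X,Y=rect(D[n]); J=np.clip(I,60,255)
        J=cv2.resize(J.T[::-1,::-1].astype(np.uint8),(400,400))  # up=stand +x, left=+y
        out.append(J)
    cv2.imwrite('pics/d_%s.png'%sys.argv[1],cv2.hconcat(out))
E
python3 dial.py a
```

```text
(no output)
```

View pics/d_a.png

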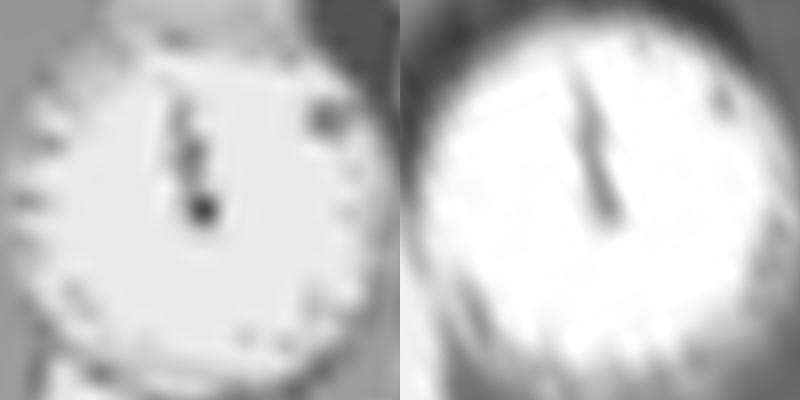

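The rectified dial, top on the left, shows the hub at (203,210), the pointer tip at (168,75) and the zero mark at (325,117). In the scene half the tip is at (575,55) and the mark at (722,98). The pointer stands at about +13° and the zero mark at about -53°, so the bezel needs about +66°. That was the tenth picture, so from here I check by numbers only.

```bash
H="python3 -m handwheel"
$H '[[-0.5,0,0,0,0,0],[-1,0,0.2,0,0,0],[-1,0,0.3,0,0,0],[-1,0,0.3,0,0,0],[-1,0,0.3,0,0,0],[-1,0,0.3,0,0,0],[-1,0,0.3,0,0,0],[-1,0,0.2,0,0,0]]' >/dev/null
$H '[[-1,0,0,0,0,0],[-1,0,0,0,0,0],[-1,0,0,0,0,0],[-1,0,0,0,0,0],[-1,0,0,0,0,0],[-0.8,0,0,0,0,0],[0,0,0,0,0,0],[0,0,0,0,0,0]]' >/dev/null
python3 go.py .5897 .1240 .156 65.4
```

```text
clock 29.98 pos [0.5898 0.1201 0.2494] yaw 65.45 tilt 0.05 F [0.1 0.7 0.6] w 0.951 gf 0.0
turn rows z 0.01 then shift [0.09 0.18 4.67] (now-frame [0.09 0.18 4.67] )
```

```bash
cat > fitdial.py <<'E'
import sys; from dial import *
D=np.load('D_%s.npy'%sys.argv[1],allow_pickle=True).item() if len(sys.argv)<3 else grab()
if len(sys.argv)>2: np.save('D_%s.npy'%sys.argv[1],D,allow_pickle=True)
z0=float(sys.argv[2]) if len(sys.argv)>2 else -54
for n,o in (('top',(-.0015,-.0005)),('scene',(0.0015,0))):
  I,X,Y=rect(D[n],S=.0005)
  med=np.median(I[(X**2+Y**2)<.015**2]); A=np.clip(med-I,0,None)/255
  def model(p,cx,cy):
    x,y=X*1e3-cx,Y*1e3-cy; t,f=np.radians(p[0]),np.radians(p[1])
    u=np.c_[np.cos(t),np.sin(t)][0]; a=x*u[0]+y*u[1]; b=-x*u[1]+y*u[0]
    w=p[2]; P=np.exp(-b*b/2/w**2)/(1+np.exp(-(a-p[5])/1.))/(1+np.exp((a-19)/1.))
    Z=np.exp(-((x-21.7*np.cos(f))**2+(y-21.7*np.sin(f))**2)/2/1.6**2)
    return p[3]*P+p[4]*Z
  def res(v):
    p,cx,cy=v[:6],v[6],v[7]; r=np.hypot(X*1e3-o[0]*1e3,Y*1e3-o[1]*1e3); an=np.degrees(np.arctan2(Y*1e3-o[1]*1e3,X*1e3-o[0]*1e3))
    m=(r<17)|((r<24)&(np.abs((an-z0+180)%360-180)<28))
    return ((model(p,cx,cy)-A)*m).ravel()
  s=least_squares(res,[12,z0,1.2,.4,.3,-2,o[0]*1e3,o[1]*1e3],loss='soft_l1',f_scale=.1)
  print(n,s.x.round(2),round(s.cost,3))
E
python3 fitdial.py a
```

```text
top [ 11.97 -62.36   1.87   0.34   0.56  -6.87   1.59   0.47] 2.197
scene [ 10.44 -60.03   1.61   0.34   0.38  -8.37   3.6    0.19] 1.438
```

```bash
H="python3 -m handwheel"
$H '[[0.08,0.18,0.6,0,0,0],[0,0,1,0,0,0],[0,0,1,0,0,0],[0,0,0.9,0,0,0],[0,0,0.7,0,0,0],[0,0,0.45,0,0,0],[0,0,0,0,0,0],[0,0,0,0,0,0]]' 0.95
$H '[[0,0,0,0,0,0],[0,0,0,0,0,0],[0,0,0,0,0,0],[0,0,0,0,0,0]]' 0.5 10
python3 go.py .5897 .1240 .156 65.4
```

```text
clock: 30.65
position: [0.5889, 0.1255, 0.1571]
ee_rot: [-0.665, -3.07, 0.0]
force: [-0.1, -0.7, 1.2]
width: 0.946
gripper_force: 0.0
clock: 30.98
position: [0.5895, 0.1254, 0.1576]
ee_rot: [0.665, 3.069, 0.001]
force: [0.8, 0.2, 0.1]
width: 0.708
gripper_force: 0.0
clock 30.98 pos [0.5895 0.1254 0.1576] yaw 65.54 tilt 0.07 F [0.8 0.2 0.1] w 0.708 gf 0.0
turn rows z 0.04 then shift [-0.04 -0.06  0.08] (now-frame [-0.04 -0.06  0.08] )
```

```bash
H="python3 -m handwheel"
$H '[[0,0,0.12,0,0,0],[0,0,0,0,0,0]]' 0.5 10
$H '[[0,0,0,0,0,0],[0,0,0,0,0,0]]' 0.5 10
```

```text
clock: 31.15
position: [0.5888, 0.1231, 0.1549]
ee_rot: [-0.668, -3.07, 0.004]
force: [-2.9, -5.2, 5.8]
width: 0.63
gripper_force: 10.0
clock: 31.32
position: [0.5888, 0.1232, 0.1549]
ee_rot: [-0.668, -3.07, 0.003]
force: [-2.5, -6.5, 5.5]
width: 0.627
gripper_force: 10.0
```

```bash
H="python3 -m handwheel"
$H '[[0,-0.12,0,0,0,0],[0,0,0,0,0,0]]' 0.5 10
$H '[[0,0,-0.03,0,0,0],[0,0,0,0,0,0]]' 0.5 25
python3 go.py .5897 .1240 .156 65.4
```

```text
clock: 31.48
position: [0.5888, 0.123, 0.155]
ee_rot: [0.665, 3.069, 0.001]
force: [1.7, 0.3, 2.8]
width: 0.627
gripper_force: 10.0
clock: 31.65
position: [0.5888, 0.1231, 0.1551]
ee_rot: [0.665, 3.069, 0.0]
force: [4.5, -0.2, -2.7]
width: 0.626
gripper_force: 25.0
clock 31.65 pos [0.5888 0.1231 0.1551] yaw 65.54 tilt 0.06 F [ 4.5 -0.2 -2.7] w 0.626 gf 25.0
turn rows z 0.03 then shift [-0.02  0.06 -0.05] (now-frame [-0.02  0.06 -0.05] )
```

```bash
H="python3 -m handwheel"
$H '[[0,0,0,0,0,-0.4],[0,0,0,0,0,-0.8],[0,0,0,0,0,-1],[0,0,0,0,0,-1],[0,0,0,0,0,-1],[0,0,0,0,0,-0.8],[0,0,0,0,0,-0.5],[0,0,0,0,0,0]]' - 25
python3 go.py .5897 .1240 .156 100
```

```text
clock: 32.32
position: [0.5887, 0.1228, 0.1551]
ee_rot: [0.062, 3.14, -0.0]
force: [4.2, -0.1, -3.5]
width: 0.624
gripper_force: 25.0
clock 32.32 pos [0.5887 0.1228 0.1551] yaw 87.72 tilt 0.05 F [ 4.2 -0.1 -3.5] w 0.624 gf 25.0
turn rows z -3.07 then shift [-0.06  0.05 -0.05] (now-frame [-0.05  0.06 -0.05] )
```

```bash
H="python3 -m handwheel"
$H '[[0,0,0,0,0,-0.6],[0,0,0,0,0,-1],[0,0,0,0,0,-1],[0,0,0,0,0,-1],[0,0,0,0,0,-1],[0,0,0,0,0,-1],[0,0,0,0,0,-1],[0,0,0,0,0,-1]]' >/dev/null
$H '[[0,0,0,0,0,-1],[0,0,0,0,0,-1],[0,0,0,0,0,-1],[0,0,0,0,0,-0.6],[0,0,0,0,0,-0.25],[0,0,0,0,0,0],[0,0,0,0,0,0]]'
python3 go.py .5897 .1240 .156 133.5
```

```text
clock: 33.57
position: [0.5888, 0.1224, 0.155]
ee_rot: [-1.16, 2.919, -0.001]
force: [5.0, -1.7, -3.4]
width: 0.626
gripper_force: 25.0
clock 33.57 pos [0.5888 0.1224 0.155 ] yaw 133.36 tilt 0.06 F [ 5.  -1.7 -3.4] w 0.626 gf 25.0
turn rows z -0.04 then shift [-0.09  0.03 -0.05] (now-frame [-0.09  0.03 -0.05] )
```

```bash
H="python3 -m handwheel"
$H '[[0,0,0,0,0,0],[0,0,0,0,0,0],[0,0,-0.5,0,0,0],[0,0,-1,0,0,0],[0,0,-1,0,0,0],[0,0,-1,0,0,0],[0.4,0.5,-1,0,0,0],[0.7,1,-1,0,0,0]]' 0.78
$H '[[0.7,1,0,0,0,0],[0.7,1,0,0,0,0],[0.7,1,0,0,0,0],[0.7,1,0,0,0,0],[0.7,1,0,0,0,0],[0.7,1,0,0,0,0],[0.7,1,0,0,0,0],[0.7,1,0,0,0,0]]'
$H '[[0.7,1,0,0,0,0],[0.7,1,0,0,0,0],[0,0,0,0,0,0]]' >/dev/null
python3 fitdial.py b 14
python3 - <<'E'
from fit import *
C={n:get_image(n) for n in('scene','top')}
for n in C:
  for l in ('lever_ball','thick_bar','bezel_top','zero_mark','pointer_tip'): print(n,l,[(px(r['point']).round(1).tolist(),round(r['score'],2)) for r in place_of(l,n)[:3]])
print(observe()['clock'])
from dial import rect
D=np.load('D_b.npy',allow_pickle=True).item()
for n in C:
  I,X,Y=rect(D[n],S=.001);A=np.arctan2(Y,X)
  # darkness centroid across y at each stand-x slice ahead of hub
  for x0 in range(4,27,2):
    m=(abs(X*1e3-x0)<1)&(abs(Y)<.012); w=np.clip(np.percentile(I[m],70)-I[m]-8,0,None); print(n,x0,round(w.sum()),(w@Y[m]*1e3/max(w.sum(),1)).round(2))
E
```

```text
clock: 34.23
position: [0.5524, 0.129, 0.2665]
ee_rot: [-1.158, 2.92, -0.001]
force: [-0.3, -0.1, 0.6]
width: 0.78
gripper_force: 0.0
clock: 34.9
position: [0.3586, 0.1695, 0.2658]
ee_rot: [-1.161, 2.919, -0.0]
force: [0.9, 0.8, -0.8]
width: 0.779
gripper_force: 0.0
top [11.86 13.58  1.84  0.32  0.55 -5.21 -0.16  0.12] 2.578
scene [11.25 15.01  1.6   0.34  0.28 -6.57  1.77 -0.16] 1.979
scene lever_ball [([314.3, 195.5], 0.8)]
scene thick_bar [([168.1, 157.9], 0.7), ([276.6, 182.4], 0.61), ([288.6, 213.4], 0.56)]
scene bezel_top [([278.0, 196.3], 0.85)]
scene zero_mark [([276.0, 206.2], 0.88)]
scene pointer_tip [([275.6, 239.1], 0.32)]
top lever_ball [([189.6, 186.0], 0.83)]
top thick_bar [([262.1, 247.5], 0.85), ([380.5, 209.6], 0.7), ([218.9, 193.4], 0.61)]
top bezel_top [([216.4, 170.3], 0.78)]
top zero_mark [([214.5, 165.4], 0.76)]
top pointer_tip [([342.3, 131.0], 0.28)]
36.25
scene 4 613 0.33
scene 6 536 0.89
scene 8 629 1.26
scene 10 719 1.29
scene 12 624 1.37
scene 14 449 1.62
scene 16 359 2.31
scene 18 328 3.12
scene 20 351 3.9
scene 22 492 3.31
scene 24 511 1.12
scene 26 529 -1.83
top 4 613 1.31
top 6 870 1.64
top 8 870 1.4
top 10 585 1.95
top 12 417 2.81
top 14 360 2.42
top 16 205 2.73
top 18 312 3.1
top 20 842 4.7
top 22 1288 5.34
top 24 727 3.87
top 26 132 2.47
```

```bash
cat > f2.py <<'E'
import sys; from dial import *
def run(D,z0):
 for n in('top','scene'):
  I,X,Y=rect(D[n],S=.0005); x,y=X*1e3,Y*1e3
  med=np.median(I[np.hypot(x,y)<15]); A=np.clip(med-I,0,None)/255
  # pointer: weighted line through dark pixels, r<15.5 (clear of the graduations)
  m=(np.hypot(x,y)<15.5); w=A*m*(A>.06); mu=np.array([(w*x).sum(),(w*y).sum()])/w.sum()
  dx,dy=x-mu[0],y-mu[1]; C=np.array([[(w*dx*dx).sum(),(w*dx*dy).sum()],[(w*dx*dy).sum(),(w*dy*dy).sum()]])
  v=np.linalg.eigh(C)[1][:,1]; v*=np.sign(v[0]); th=np.arctan2(v[1],v[0])
  a=dx*v[0]+dy*v[1]; b=-dx*v[1]+dy*v[0]; base=-(mu@v)  # along, across the pointer's line
  o=[]
  for r0,r1 in((16,22),(18,23),(19,24),(20,23)):
    # across profile of the mark beyond the tip, background-corrected
    k=(a+mu@v>r0)&(a+mu@v<r1)&(abs(b)<4.5); J=A[k]; c=np.clip(J-np.percentile(J,30),0,None); o.append((c@b[k]/c.sum()).round(2))
  prof=[round(float(A[(a+mu@v>19)&(a+mu@v<23)&(abs(b-q)<.5)].mean()),2) for q in range(-6,7)]
  print(n,'pointer',np.degrees(th).round(1),'across offsets mm',o,'prof',prof)
run(np.load('D_%s.npy'%sys.argv[1],allow_pickle=True).item(),14)
E
python3 f2.py b; python3 f2.py a
```

```text
top pointer 12.4 across offsets mm [np.float64(0.35), np.float64(0.32), np.float64(0.11), np.float64(0.34)] prof [0.11, 0.14, 0.12, 0.15, 0.24, 0.35, 0.42, 0.42, 0.35, 0.22, 0.15, 0.09, 0.07]
scene pointer 10.8 across offsets mm [np.float64(0.59), np.float64(0.86), np.float64(0.93), np.float64(1.08)] prof [0.02, 0.02, 0.01, 0.01, 0.02, 0.09, 0.19, 0.24, 0.18, 0.09, 0.03, 0.02, 0.03]
top pointer 12.4 across offsets mm [np.float64(-0.03), np.float64(-0.76), np.float64(-1.14), np.float64(-1.32)] prof [0.09, 0.1, 0.09, 0.08, 0.07, 0.06, 0.03, 0.03, 0.02, 0.03, 0.06, 0.09, 0.12]
scene pointer 10.9 across offsets mm [np.float64(0.43), np.float64(0.71), np.float64(0.54), np.float64(0.96)] prof [0.01, 0.01, 0.01, 0.01, 0.01, 0.04, 0.08, 0.09, 0.07, 0.04, 0.02, 0.02, 0.03]
```

Run:
```python
from fit import *
C={n:get_image(n) for n in('scene','top')}
p=[.5900,.1240,.1821]
for n in C:
  for q in(0,.05,.1): print(n,q,proj(C[n],T(p)([[.12-.16*np.cos(q-.1),.09,.18+.16*np.sin(q-.1)]])).round(1))
  r=trace('lever_ball',n)[0];m=r['region'] 
  g=C[n]['image'].mean(2); q0=proj(C[n],T(p)([[-.04,.09,.166]]))[0]
  Y,X=np.mgrid[:384,:512];k=(np.hypot(X-q0[0],Y-q0[1])<9)&(g<45);print(n,'dark centroid',X[k].mean(),Y[k].mean(),k.sum())
  for l in('thin_bar','hammer','tin','billet'): print(l,[(px(r['point']).round(1).tolist(),round(r['score'],2)) for r in place_of(l,n)[:1]])
s=observe();print(s['clock'],s['position'],s['force'])
```

```text
scene 0 [[312.6 199.6]]
scene 0.05 [[312.9 197.3]]
scene 0.1 [[313.2 195. ]]
scene dark centroid 313.23943661971833 199.6338028169014 71
thin_bar [([185.2, 185.9], 0.58)]
hammer []
tin [([381.8, 300.3], 0.71)]
billet [([402.9, 232.6], 0.76)]
top 0 [[190.1 186.7]]
top 0.05 [[189.8 186.6]]
top 0.1 [[189.5 186.4]]
top dark centroid 190.11290322580646 186.5483870967742 62
thin_bar [([335.3, 191.2], 0.88)]
hammer [([344.1, 130.1], 0.76)]
tin [([115.3, 169.3], 0.61)]
billet [([130.8, 251.9], 0.95)]
36.85 [0.3124596  0.17916472 0.26513022] [ 0.10602379 -0.12404283 -0.22681324]
```

The ball is where it should be at lever 0, the other things haven't moved, and the zero mark is within about 1–2° of the pointer. Handing in.

```bash
python3 -c "from cell import sign_off; print(sign_off())"
```

```text
the job is handed in; nothing more can be done
None
```

I handed the job in at about 37 s: the thick bar lies flat on the anvil under the plunger, the lever is down on its stop, and the zero mark is within about 1–2° of the pointer tip, measured from the camera images.

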